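# Proof-pull a puppet's glued neck with a spring gauge

### The job

Proof-test the glued neck of the wooden puppet clamped on the test board: lift the orange spring gauge by its body out of its holder, lay it on the board's narrow cork-topped rest with its steel claw hanging over the puppet's neck, between head and shoulders, and let go of it. Then take it by its black handle and pull straight away from the puppet until the green band on the rod shows at the gauge's mouth but no red does, and keep it there for about two seconds. Ease the handle all the way home without letting it snap back, and leave the gauge lying on the rest with its claw over the neck; do not knock the other things on the bench about.

Things in the scene. Friction and masses are not known exactly. Their poses are not given: they have to be found in the camera images.
- board: test board, fixed, plywood 250 x 80 x 15 mm. Origin at bench level under the rest's middle; x = pull direction, away from the puppet. Along x in mm: clamp 80 wide (-193 to -143), red puppet torso 50 wide, top 78 high (to -126), neck (level 9 mm dowel, axis 60 above bench, -126 to -98), light-wood head 34 across (-98 to -68), rest (-30 to 30).
- neck (a point): middle of the puppet's neck, on the dowel's axis, midway along the 28 mm gap between shoulders and head (board x = -112 mm, 60 mm above the bench)
- rest_top (a point): centre of the rest's cork top, 45 mm above the bench; rest 60 mm along the board's x, 26 mm wide. With the gauge's origin here and its x along the board's x, the claw is midway along the neck.
- holder: gauge holder, fixed, base 160 x 70 x 12 mm, axes as the gauge's at the start. The gauge lies on its saddle (26 mm wide, 60 mm long along x, top 40 mm above the bench). Walls up to 70 mm above the bench stand 4 mm clear round the gauge's handle (x 56 to 102 mm): take the gauge by its body and lift it straight up 35 mm or more.
- gauge: orange spring gauge, loose, 280 g. Body 100 x 30 x 30 mm; origin: centre of its underside; x to the handle, z up. Rod's mouth at x 50 mm. At the other end a steel arm, 38 to 44 mm high, runs over the puppet's head to x -115 mm; the claw hangs from it at x -112: plate 6 mm thick, 32 wide, with a 16 mm slot open below (slot top z 22, prong tips z -5 mm).
- claw (a point): middle of the claw's slot at the height of the neck when seated (gauge x = -112 mm, z = 15 mm)
- handle (a point): centre of the black handle block on the rod's end: 22 mm along x, 36 mm across (y), 30 mm high; at gauge x = 73 mm plus the pull, z = 15 mm. At home only 12 mm of rod shows between body and handle, so take it across its 36 mm width.
- pull (a joint): pull of the gauge's sprung rod in m: 0 is home, end stop 0.070. About 2 N at home, 160 N/m more. The green band starts to show at the mouth at 0.040; the red band starts to show at 0.054.
- carving_iron: bystander, loose: carving iron with a handle, lying on the bench
- glue: bystander, loose: white glue bottle 52 mm across, 130 mm tall, standing
- paint_pot: bystander, loose: yellow paint jar 48 mm across, 55 mm tall, standing
- leg: bystander, loose: carved puppet leg with a blue shoe, about 100 mm long, 18 mm thick, lying
- blank: bystander, loose: brown wood blank 130 x 45 x 30 mm
- offcut: bystander, loose: light wood offcut 70 x 40 x 25 mm
Things that resemble listed ones, but are neither listed nor needed, are in the scene too. There is more than one size of the gauge; the job needs the smaller.

How it is judged:
On the way, in this order (a step that is already met when the one before it is completed fails the run):
1. the gauge lies level on the rest with its claw over the neck, let go of (distance between claw and neck below 0.018 m and angle between gauge's own z axis and vertical below 0.12 rad and contact force between the fingers and gauge below 0.1 N and linear speed of gauge below 0.02 m/s), for 0.3 s.
2. the claw pulls on the puppet's head with the green band, and no red, showing at the mouth, for a second (value of joint pull between 0.0395 and 0.056 m and contact force between gauge and board above 3 N and distance between claw and neck below 0.025 m), for 1 s.
At the end, for the whole second after the job is handed in: The handle is home (pull under 4 mm), and the gauge lies still and let go of on the rest, level within 7 degrees, with its claw over the neck (claw within 18 mm of the middle of the neck) (all of step 1 and value of joint pull below 0.004 m); the robot touches nothing.
It fails at once if the gauge is overpulled: the red band comes well out (value of joint pull above 0.06 m).
It fails at once if the handle is let snap back (faster than 0.5 m/s) (velocity of joint pull below -0.5 m/s).
It fails at once if another thing on the bench is knocked more than 30 mm from its place (distance of any of carving_iron, glue, paint_pot, leg, blank, offcut from where it was at the start of the episode above 0.03 m).
It also fails if it takes over 58 s, if anything falls off the work surface, if the arm or the gripper's body presses on something with over 40 N, if the wrist force passes 120 N, or if a joint passes its speed limit or range.

### The arm

A 7-joint arm with a two-finger parallel gripper is mounted at the origin on the work surface. World frame = base frame: x ahead of the robot, y to its left, z up, the work surface at z = 0. Lengths are in m, angles in rad, forces in N, time in s.
With the tool pointing down it reaches from about 0.4 to 0.875 m from the base axis. Payload 19.3 kg.
Tool frame: the origin (TCP) lies on the centre line of the jaws, within the pads' length; the fingertips stand 8 mm ahead of it and the grasp point (between the pads) lies 11 mm behind it; z points along the fingers, y is the line along which they close (so a half turn about z gives the same grasp; the last joint's range is limited). The gripper opens to 85 mm and grips with 20 to 120 N. Pads are 22 mm wide; open, the fingers measure 114 mm over their backs; the gripper's body (76 mm by 85 mm) begins 54 mm behind the grasp point. The pads swing forward as they close: fully open they stand 13 mm farther back than shut.
Start: joints at [-1.348, 0.521, -0.036, 1.599, 0.021, 1.021, -0.113], TCP at [0.18, 0.598, 0.239] pointing down, gripper open.
Joint ranges: [-2.91, 2.91], [-0.3, 2.13], [-1.5, 1.42], [0.17, 2.43], [-1.26, 4.41], [0.16, 1.93], [-2.52, 2.52]. Speed limits (rad/s): [1.89, 1.89, 2.39, 2.39, 3.01, 3.01, 3.01].

### API

Orientations are given as [roll, pitch, yaw] about the fixed x, y, z axes, in that order (R = Rz(yaw) Ry(pitch) Rx(roll)).
In Python, from workcell import status, grab_frame, camera_params, bot, search_frame, silhouettes gives the robot as it stands.
- The arm moves only by the shell command python3 -m creep 'ROWS' [FORCE]. ROWS is JSON, a list of rows, each a list of 5 numbers: the shift along the tool's x, y, z in units of 60 mm (1.0 is 60 mm), then the turn about the tool's z in units of 8 degrees (1.0 is 8 degrees), then the opening, from 0 (shut) to 1 (fully open). In form: [[x, y, z, twist, hand], ...]. A call has 1 to 5 rows; each row is the pose to reach, as a shift and turn from the pose commanded when the call began, along the tool's axes at that moment; what a row does not reach only later rows make up. A row lasts 1/8 s, in which the tool goes at most 62.5 mm and 10.7 degrees, less where a joint would pass 70% of its speed; a pose out of reach is approached as far as the arm can. A call with a gripper value outside its range is refused whole. The fingers move at their own pace and stop on an object; FORCE is the grip in N (left out, the last holds). Time passes only in rows, so rows that repeat a pose let the fingers close. It gives the time, the measured TCP pose, the force, the opening and the grip force at its end, in the units of the state.
- status.observe(): the state, without advancing time (a new reading comes with each control period).
- grab_frame(name): name is "side" or "top" or "wrist"; returns the picture (420x560x3 uint8, blue, green, red); there is no depth.
- camera_params(name): a dict with "K" (3x3 intrinsics, pixels), "rvec" (rotation vector, rad) and "tvec" (3), from world to camera coordinates, as OpenCV has them; the wrist camera has in their place "tool_from_camera" (4x4, takes a point from camera to tool coordinates, whose origin is the TCP and whose axes are the flange's). Camera axes: x right, y down, z forward; pixel columns grow to the right and rows downward; lengths in m; the calibration is good to about 2 mm. The wrist camera is an equidistant fisheye: a pixel r from the principal point sees the ray r / f radians off the axis. A picture is of the moment at which its call begins: read the wrist's pose just before it. camera_params takes no time and is no camera call.
- bot.job_done(): hands the job in; it is judged then, once.
Trained networks look in the newest picture that a camera, given by its name, has taken for a name from the list of things; names that differ only in an ending like _2 or _b are one class to them, and where a whole thing is asked for, a point or a joint stands for the part that bears it (a point fixed in the world has none). Each returns a list of dicts, best first, with "p" (0 to 1); they miss things now and then, are a little off and sometimes report something else, mostly with a low value. They report only what shows in the picture. A call takes as long as a camera call. They do not tell look-alikes from the thing itself.
- search_frame(camera, name): "extent" ([left, top, right, bottom] as shares, 0 to 1, of the picture: columns of its width, rows of its height, round what is visible of it).
- silhouettes(camera, name): "mask" (420x560 bool, what is visible of it) and "extent" ([left, top, right, bottom] as shares, 0 to 1, of the picture: columns of its width, rows of its height, round what is visible of it).
The state is a dict: "clock": time; "qpos": joint angles; "qd": joint speeds; "joint_efforts": joint torques, N m; "position": TCP position; "tool_rot": TCP orientation; "force": force on the tool from outside, world axes, zero at the start; "moment": the same for the moment, N m; "grip_width": finger opening in m; "finger_force": force on a finger pad.
Only numpy, scipy, OpenCV 4.12 (cv2) and the standard library are available. Lean on these libraries where they do the work, as an engineer would, in place of code of your own. Each camera call takes 0.05 s, during which the arm holds its last target. There are 200 camera calls.

## Working session

There is one attempt and no reset: what is moved stays moved. The work goes in short steps, Python scripts to look and compute and a shell command to move; the robot and the scene stay as the last step left them, time stands still between calls to the robot, and variables do not carry over. Pictures are saved under pics/ and viewed, at most 12 in all, crops included, and the job is handed in when it is done.

```bash
mkdir -p pics; ls; python3 - <<'E'
from workcell import status, grab_frame, camera_params, search_frame
import cv2,numpy as np
print(status.observe())
a=[]
for c in("side","top"):
    im=grab_frame(c); cv2.imwrite(f"pics/{c}0.png",im)
    p=camera_params(c); print(c,p)
    for n in("gauge","board","holder","handle","glue","paint_pot","leg","blank","offcut","carving_iron"):
        print(n,[(round(d["p"],2),[round(e*s) for e,s in zip(d["extent"],(560,420,560,420))]) for d in search_frame(c,n)[:3]])
E
```

```text
pics
{'clock': 0.0, 'qpos': array([-1.34817394,  0.52204291, -0.03629777,  1.60003019,  0.02121945,
        1.02106552, -0.11282198]), 'qd': array([-0.00134469,  0.00126558, -0.00072663, -0.00073489, -0.00072538,
        0.00033482,  0.00053226]), 'joint_efforts': array([ 1.02118647e-03, -9.27103543e+01,  1.98020831e+00, -3.69915175e+01,
        1.78673468e-02,  8.22259724e-03,  5.44870329e-05]), 'position': array([0.1803701 , 0.59805899, 0.23870011]), 'tool_rot': array([-3.14043751e+00,  1.13636571e-04,  2.84872325e+00]), 'force': array([-0.51840793,  0.35852804,  0.01213875]), 'moment': array([-0.00573456,  0.01369422,  0.03586148]), 'finger_force': 0.0, 'grip_width': 0.08520118898633272}
side {'K': array([[530.96780547,   0.        , 278.18289793],
       [  0.        , 530.96780547, 209.81993755],
       [  0.        ,   0.        ,   1.        ]]), 'rvec': array([ 0.36266736, -2.86397234,  1.02281664]), 'tvec': array([0.49170321, 0.10520798, 1.71684608])}
gauge [(0.85, [241, 265, 306, 279]), (0.58, [260, 341, 348, 390]), (0.2, [175, 298, 221, 332])]
board [(0.71, [241, 142, 282,
[... 329 characters left out ...]
]
carving_iron [(0.49, [338, 166, 355, 185])]
top {'K': array([[445.11626502,   0.        , 277.57324186],
       [  0.        , 445.11626502, 204.46643895],
       [  0.        ,   0.        ,   1.        ]]), 'rvec': array([ 2.15568549, -2.1899581 ,  0.09616633]), 'tvec': array([0.06731964, 0.51744139, 1.26440121])}
gauge [(0.78, [187, 195, 211, 265]), (0.61, [86, 244, 161, 335])]
board [(0.86, [302, 150, 387, 191])]
holder []
handle [(0.52, [200, 253, 215, 266])]
glue [(0.92, [239, 115, 254, 139])]
paint_pot [(0.57, [272, 226, 292, 246])]
leg [(0.58, [188, 127, 203, 162])]
blank [(0.89, [134, 140, 164, 191])]
offcut [(0.67, [416, 225, 436, 256])]
carving_iron [(0.6, [353, 267, 393, 284])]
```

```bash
python3 - <<'E'
import cv2,numpy as np
t=cv2.imread("pics/top0.png")
cv2.imwrite("pics/topv.png",cv2.resize(t[100:345,70:450],None,fx=2.1,fy=2.1,interpolation=cv2.INTER_CUBIC))
s=cv2.imread("pics/side0.png")
cv2.imwrite("pics/sidev.png",cv2.resize(s[120:400,140:380],None,fx=2.1,fy=2.1,interpolation=cv2.INTER_CUBIC))
E
```

```text
(no output)
```

View pics/topv.png

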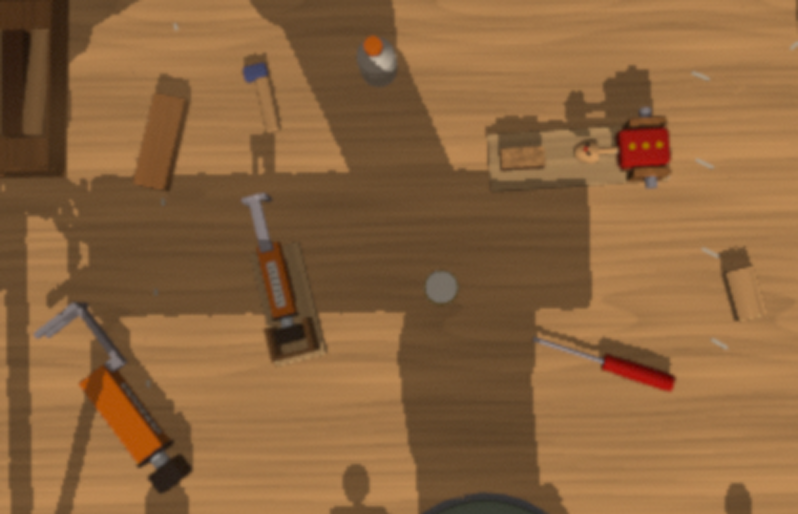

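View pics/sidev.png

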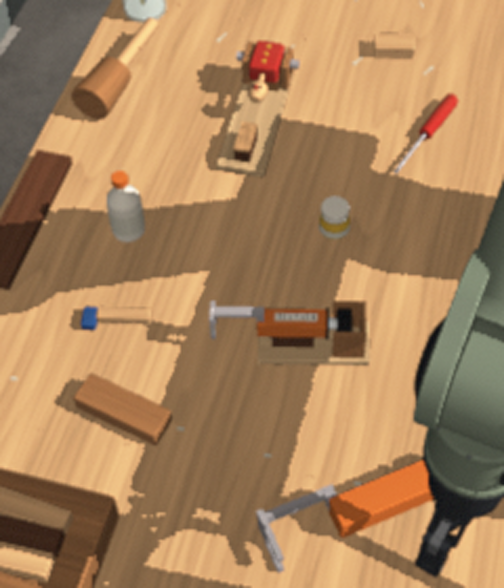

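The gauges: the large one lies loose at top px ~(130,300), and the smaller lies in the holder at top px ~(201,233). The smaller, with its handle between the holder walls, is the one needed. The enlarged crop confirms this. The board's puppet is at top px ~(377,170) and its rest at ~(318,175).

```bash
cat > h.py <<'E'
from workcell import status, grab_frame, camera_params, search_frame, silhouettes
import cv2,numpy as np
def bp(cam,uv,z):
    p=camera_params(cam);R=cv2.Rodrigues(p["rvec"])[0];t=p["tvec"]
    d=R.T@np.linalg.inv(p["K"])@np.array([*uv,1.]);c=-R.T@t
    return c+d*(z-c[2])/d[2]
def proj(cam,P):
    p=camera_params(cam);return cv2.projectPoints(np.float64(P).reshape(-1,1,3),p["rvec"],p["tvec"],p["K"],None)[0].reshape(-1,2)
E
python3 - <<'E'
from h import *
np.set_printoptions(precision=4,suppress=True)
f=lambda x,y:(x/2.1+70,y/2.1+100)
for n,u,z in[("claw",(257,199),.084),("bodyfront",(269,246),.07),("bodyback",(286,318),.07),("handle",(290,334),.07),("rest",(522,157),.045),("restL",(502,158),.045),("restR",(543,156),.045),("head",(587,152),.077),("torso",(645,148),.078),("torsoR",(669,147),.078),("boardL",(489,160),.015)]:
    print(n,bp("top",f(*u),z))
s=cv2.imread("pics/side0.png");g=lambda x,y:(x/2.1+140,y/2.1+120)
for n,u,z in[("claw",(212,305),.084),("bodyL",(257,312),.07),("bodyR",(327,313),.07),("handle",(344,313),.07),("rest",(247,137),.045),("torso",(268,55),.078)]: print("s",n,bp("side",g(*u),z))
for n in("gauge","board"):
  grab_frame("top"); m=silhouettes("top",n)
  for d in m[:2]:
    ys,xs=np.nonzero(d["mask"]);print(n,d["p"],len(xs),cv2.minAreaRect(np.c_[xs,ys].astype(np.float32)))
E
```

```text
claw [0.5436 0.2942 0.084 ]
bodyfront [0.4823 0.2809 0.07  ]
bodyback [0.387  0.2584 0.07  ]
handle [0.366  0.2532 0.07  ]
rest [ 0.6    -0.0596  0.045 ]
restL [ 0.5991 -0.0323  0.045 ]
restR [ 0.6009 -0.0883  0.045 ]
head [ 0.6003 -0.1432  0.077 ]
torso [ 0.6042 -0.2202  0.078 ]
torsoR [ 0.605  -0.2521  0.078 ]
boardL [ 0.6013 -0.0162  0.015 ]
s claw [0.5467 0.2896 0.084 ]
s bodyL [0.4854 0.2763 0.07  ]
s bodyR [0.3898 0.2533 0.07  ]
s handle [0.3667 0.2473 0.07  ]
s rest [ 0.5952 -0.0594  0.045 ]
s torso [ 0.6025 -0.219   0.078 ]
gauge 0.94 762 ((199.61766052246094, 227.47061157226562), (72.0330810546875, 14.55213737487793), 75.96376037597656)
gauge 0.75 1656 ((126.74120330810547, 288.8157653808594), (99.3890609741211, 26.963626861572266), 52.62419128417969)
board 0.91 2489 ((345.45135498046875, 171.03359985351562), (37.09337615966797, 87.05387878417969), 89.06080627441406)
```

```bash
python3 -m creep '[[-1,-0.72,0,-1,1],[-2,-1.44,0,-2,1],[-3,-2.16,0,-3,1],[-3.8,-2.7,0,-3.75,1],[-3.8,-2.7,0,-3.75,1]]' 40
```

```text
clock: 1.92
position: [0.3541, 0.3746, 0.2396]
tool_rot: [-3.141, 0.001, -2.913]
force: [-1.2, 0.5, -0.6]
grip_width: 0.0856
finger_force: 0.0
```

```bash
python3 -m creep '[[-0.4,-0.9,0.3,0,1],[-0.8,-1.7,0.7,0,1],[-0.92,-2.06,1,0,1],[-0.92,-2.06,1,0,1]]'; cat >> h.py <<'E'
from scipy.spatial.transform import Rotation as Ro
def wrist_px(P,s=None):   # world -> wrist pixel
    s=s or status.observe();p=camera_params("wrist");T=np.eye(4);T[:3,:3]=Ro.from_euler("xyz",s["tool_rot"]).as_matrix();T[:3,3]=s["position"]
    M=np.linalg.inv(T@p["tool_from_camera"]);q=np.atleast_2d(P)@M[:3,:3].T+M[:3,3]
    th=np.arctan2(np.hypot(q[:,0],q[:,1]),q[:,2]);ph=np.arctan2(q[:,1],q[:,0]);K=p["K"]
    return np.c_[K[0,2]+K[0,0]*th*np.cos(ph),K[1,2]+K[1,1]*th*np.sin(ph)]
def wrist_bp(uv,z,s=None):
    s=s or status.observe();p=camera_params("wrist");T=np.eye(4);T[:3,:3]=Ro.from_euler("xyz",s["tool_rot"]).as_matrix();T[:3,3]=s["position"];T=T@p["tool_from_camera"];K=p["K"]
    a=(uv[0]-K[0,2])/K[0,0];b=(uv[1]-K[1,2])/K[1,1];th=np.hypot(a,b);d=T[:3,:3]@np.array([a/th*np.sin(th),b/th*np.sin(th),np.cos(th)])
    return T[:3,3]+d*(z-T[2,3])/d[2]
E
python3 - <<'E'
from h import *
im=grab_frame("wrist");cv2.imwrite("pics/w1r.png",im)
c=np.array([.436,.2665,.04]);a=np.radians(193.1)
R=Ro.from_euler("z",a).as_matrix()
pts=np.array([[x,y,.03] for x in(-.05,.05) for y in(-.015,.015)]+[[.073,0,.03],[-.112,0,.044]])
px=wrist_px(pts@R.T+c);print(px, camera_params("wrist"))
for u in px: cv2.circle(im,tuple(int(v) for v in u),3,(255,0,255),-1)
cv2.imwrite("pics/w1.png",im)
E
```

```text
clock: 2.42
position: [0.4344, 0.2678, 0.1783]
tool_rot: [-3.14, -0.002, -2.914]
force: [-0.2, 0.8, -0.1]
grip_width: 0.0857
finger_force: 0.0
[[294.66849218 270.56005346]
 [258.88025674 270.50202457]
 [296.39063041 149.71516774]
 [256.39511988 149.76608663]
 [276.33465627 119.09780024]
 [276.93958233 338.72711551]] {'K': array([[325.1922621 ,   0.        , 280.21390453],
       [  0.        , 325.1922621 , 211.22854479],
       [  0.        ,   0.        ,   1.        ]]), 'tool_from_camera': array([[-7.45608867e-04, -9.58029487e-01, -2.86668705e-01,
         7.34358262e-02],
       [ 9.99999695e-01, -6.48029645e-04, -4.35265969e-04,
        -2.58811838e-04],
       [ 2.31227814e-04, -2.86668943e-01,  9.58029678e-01,
        -1.34660653e-01],
       [ 0.00000000e+00,  0.00000000e+00,  0.00000000e+00,
         1.00000000e+00]])}
```

View pics/w1.png

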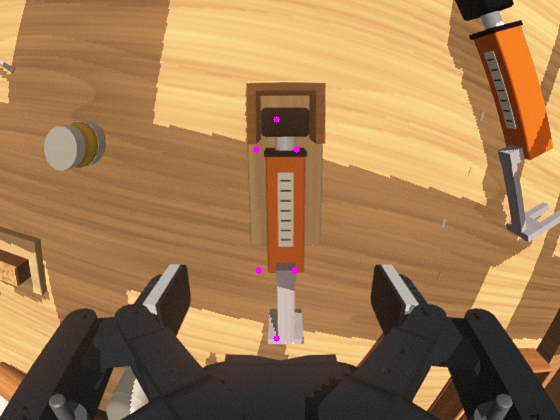

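The wrist view shows the gauge axis at u≈285 (body rows 150–271, handle (285,122), claw (285,343)), about 9 px right of my prediction and parallel to it.

```bash
python3 - <<'E'
from h import *
s=status.observe();R=Ro.from_euler("xyz",s["tool_rot"]).as_matrix()
for u,z in[((285,151),.07),((285.5,271),.07),((285,122),.07),((285.5,340),.084)]:
    w=wrist_bp(u,z);print(w,R.T@(w-s["position"])*1000)
E
```

```text
[0.38682063 0.26168941 0.07      ] [ 47.61222973   3.25318871 109.12011243]
[0.48341749 0.28504813 0.07      ] [-51.76578146   4.02053669 109.04717143]
[0.36556295 0.25669427 0.07      ] [ 69.44888676   3.22583366 109.13610932]
[0.54482344 0.29963546 0.084     ] [-114.86990006    4.25050522   95.00090635]
```

```bash
python3 -m creep '[[-0.03,0.06,0.5,0,1],[-0.03,0.06,1.2,0,1],[-0.03,0.06,1.8,0,1],[-0.03,0.06,2.15,0,1],[-0.03,0.06,2.15,0,1]]' && python3 -m creep '[[0,0,0,0,0.2],[0,0,0,0,0.2],[0,0,0,0,0.2],[0,0,0,0,0.2],[0,0,0,0,0.2]]' 40
```

```text
clock: 3.1
position: [0.4339, 0.2745, 0.0497]
tool_rot: [-3.141, -0.002, -2.909]
force: [-0.6, -0.1, 1.1]
grip_width: 0.0853
finger_force: 0.0
clock: 3.72
position: [0.4352, 0.2738, 0.0511]
tool_rot: [3.141, 0.001, -2.911]
force: [-1.9, -1.7, 12.2]
grip_width: 0.0293
finger_force: 39.3
```

```bash
python3 -m creep '[[0,0,-0.2,0,0.2],[0,0,-0.6,0,0.2],[0,0,-1.2,0,0.2],[0,0,-2,0,0.2],[0,0,-2,0,0.2]]'; python3 - <<'E'
from h import *
print(status.observe()["force"],status.observe()["position"])
im=grab_frame("wrist");cv2.imwrite("pics/w2.png",im)
E
```

```text
clock: 4.35
position: [0.4361, 0.2745, 0.1739]
tool_rot: [3.139, 0.005, -2.911]
force: [0.4, -0.3, -4.8]
grip_width: 0.0291
finger_force: 40.8
[ 0.39060826 -0.33077039 -4.75310295] [0.43614997 0.27453094 0.1739004 ]
```

View pics/w2.png

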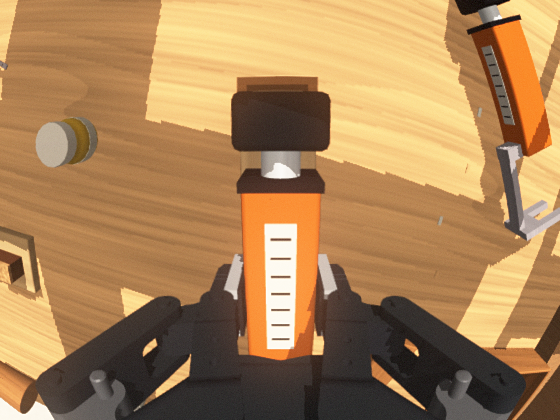

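```bash
python3 - <<'E'
from h import *
s=status.observe();R=Ro.from_euler("xyz",s["tool_rot"]).as_matrix()
zt=s["position"][2]+.019
for u in[(281,93),(281,122),(281,150),(281,170),(281,192),(281,357),(239,181),(324,181),(280,345),(280,225)]:
    print(u,(R.T@(wrist_bp(u,zt)-s["position"])*1000).round(1))
print(s["tool_rot"])
E
```

```text
(281, 93) [ 81.9  -0.  -19.2]
(281, 122) [ 71.5  -0.  -19.2]
(281, 150) [ 61.6  -0.  -19.2]
(281, 170) [ 54.3  -0.  -19.2]
(281, 192) [ 46.2  -0.  -19.1]
(281, 357) [-32.    0.  -18.9]
(239, 181) [ 50.4 -15.3 -19.2]
(324, 181) [ 50.3  15.6 -19.1]
(280, 345) [-24.5  -0.5 -18.9]
(280, 225) [ 33.4  -0.4 -19.1]
[ 3.14041617e+00  2.76871853e-03 -2.91096129e+00]
```

```bash
python3 -m creep '[[-0.1,-0.5,0,1.2,0.2],[-0.25,-1.1,0,2.5,0.2],[-0.4,-1.8,0,3.8,0.2],[-0.55,-2.4,0,5.1,0.2],[-0.7,-3,0,6.3,0.2]]'
```

```text
clock: 5.03
position: [0.5167, 0.1067, 0.1693]
tool_rot: [-3.14, -0.001, 2.487]
force: [0.9, 0.6, -3.2]
grip_width: 0.0293
finger_force: 40.7
```

```bash
python3 -m creep '[[-0.6,-0.3,0,1.3,0.2],[-1.2,-0.6,0,2.6,0.2],[-1.8,-0.9,0,3.9,0.2],[-2.4,-1.2,0,5.2,0.2],[-2.78,-1.4,0,6.35,0.2]]'; python3 -m creep '[[0,0,0,0,0.2],[0,0,0,0,0.2]]'
python3 - <<'E'
from h import *
s=status.observe();print(s["position"],s["tool_rot"])
im=grab_frame("wrist");cv2.imwrite("pics/w3.png",im)
t=grab_frame("top");cv2.imwrite("pics/t3.png",t)
q=grab_frame("side");cv2.imwrite("pics/s3.png",q)
f=lambda i,a:cv2.resize(i[a[1]:a[3],a[0]:a[2]],(390,290),interpolation=cv2.INTER_CUBIC)
cv2.imwrite("pics/m3.png",np.vstack([np.hstack([f(im,(0,0,560,420)),f(t,(270,120,410,224))]),np.hstack([f(q,(210,120,330,210)),f(q,(150,90,390,270))])]))
E
```

```text
clock: 5.65
position: [0.5989, -0.0617, 0.1691]
tool_rot: [-3.14, 0.001, 1.599]
force: [0.8, -0.5, -3.2]
grip_width: 0.0294
finger_force: 40.7
clock: 5.9
position: [0.5984, -0.059, 0.1694]
tool_rot: [-3.14, -0.0, 1.608]
force: [-0.6, 1.0, -3.3]
grip_width: 0.0295
finger_force: 40.7
[ 0.59837633 -0.05898157  0.16936629] [-3.13978001e+00 -1.87167714e-04  1.60829476e+00]
```

View pics/m3.png

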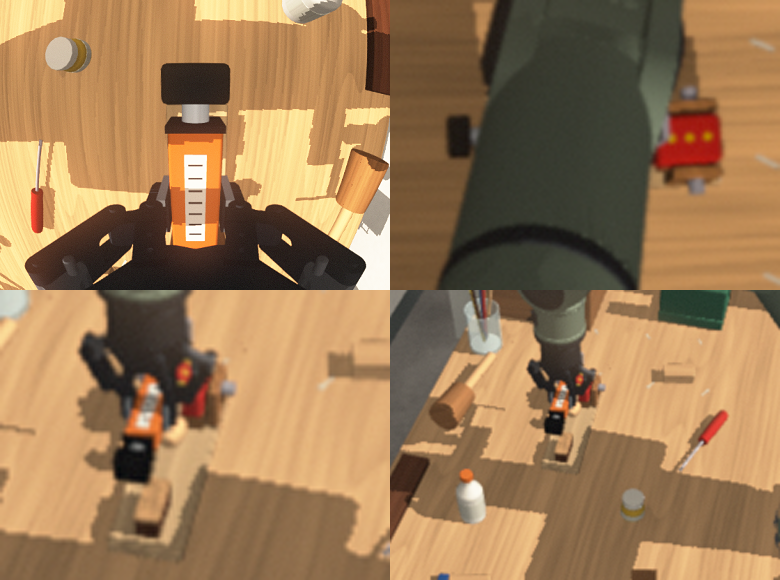

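```bash
python3 -m creep '[[-0.6,-0.4,-0.2,0,0.2],[-1.2,-0.8,-0.5,0,0.2],[-1.8,-1.3,-0.5,0,0.2],[-2.2,-1.6,-0.5,0,0.2],[-2.2,-1.6,-0.5,0,0.2]]';python3 -m creep '[[0,0,0,0,0.2],[0,0,0,0,0.2]]'
python3 - <<'E'
from h import *
s=status.observe();print(s["position"],s["tool_rot"])
im=grab_frame("wrist");cv2.imwrite("pics/w4.png",im)
t=grab_frame("top");cv2.imwrite("pics/t4.png",t)
x=np.array([.599,-.06,0]);e=lambda a,b,c:x+[-.032*a-b,a-.032*b,c]
P=[e(-.03,-.013,.045),e(.03,-.013,.045),e(.03,.013,.045),e(-.03,.013,.045),e(-.098,0,.0645),e(-.126,0,.0645)]
print(wrist_px(P,s).round(1).tolist())
cv2.imwrite("pics/w4v.png",cv2.resize(im[60:360,280:560],None,fx=2,fy=2,interpolation=cv2.INTER_CUBIC))
E
```

```text
clock: 6.68
position: [0.5065, -0.1965, 0.2007]
tool_rot: [3.141, 0.0, 1.604]
force: [-0.4, 0.5, -2.3]
grip_width: 0.0291
finger_force: 40.7
clock: 6.92
position: [0.5083, -0.194, 0.2002]
tool_rot: [3.142, -0.0, 1.608]
force: [0.2, -0.1, -2.1]
grip_width: 0.0293
finger_force: 40.8
[ 0.50832136 -0.19395071  0.20020476] [ 3.14156456e+00 -2.45089456e-04  1.60785091e+00]
[[399.3, 91.0], [399.0, 29.0], [372.2, 25.6], [372.5, 88.7], [389.9, 166.3], [387.4, 197.4]]
```

View pics/w4v.png

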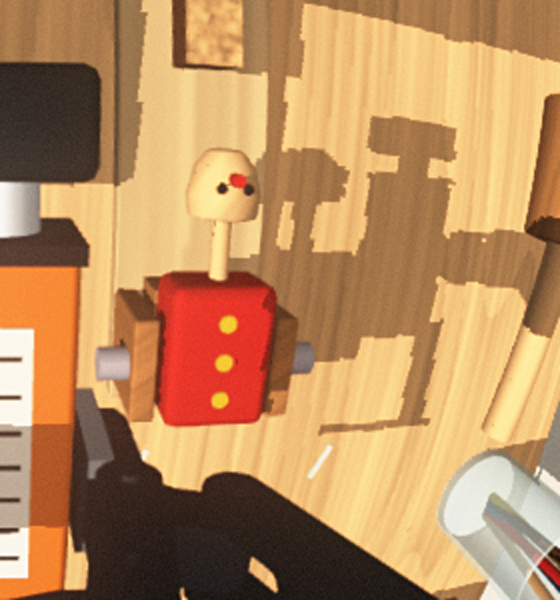

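```bash
python3 - <<'E'
from h import *
im=cv2.imread("pics/w4.png")
s=status.observe()
for n,u,z in[("cork L",(373.3,93.),.045),("cork R",(401.3,93.8),.045),("corkfarL",(373.5,61),.045),("corkfarR",(401,61),.045),("neck head end",(390.5,171),.06),("neck shoulder",(389.2,199),.06),("head",(391.5,140),.06),("torsoFL",(361,197.5),.078),("torsoFR",(417,198),.078),("torsoBL",(361,269),.078),("torsoBR",(413,270),.078)]: print(n,wrist_bp(u,z,s).round(4))
E
```

```text
cork L [ 0.5877 -0.0946  0.045 ]
cork R [ 0.6149 -0.0923  0.045 ]
corkfarL [ 0.5868 -0.0648  0.045 ]
corkfarR [ 0.6134 -0.0612  0.045 ]
neck head end [ 0.6046 -0.1631  0.06  ]
neck shoulder [ 0.6064 -0.1887  0.06  ]
head [ 0.6029 -0.1355  0.06  ]
torsoFL [ 0.5745 -0.1842  0.078 ]
torsoFR [ 0.6258 -0.1823  0.078 ]
torsoBL [ 0.5825 -0.2501  0.078 ]
torsoBR [ 0.6344 -0.2515  0.078 ]
```

```bash
python3 - <<'E'
from h import *
s=status.observe()
for f,reg,back,z in[("top0",(295,145,395,200),lambda u:bp("top",u,.015),.015),("t4",(295,145,395,200),lambda u:bp("top",u,.015),.015),("side0",(235,140,290,205),lambda u:bp("side",u,.015),.015),("w4",(320,60,440,200),lambda u:wrist_bp(u,.015,s),.015),("w4",(360,60,410,96),lambda u:wrist_bp(u,.045,s),.045)]:
    im=cv2.imread(f"pics/{f}.png");g=cv2.cvtColor(im,6);a,b,c,d=reg
    L=cv2.createLineSegmentDetector(0).detect(g[b:d,a:c])[0].reshape(-1,4)+[a,b,a,b]
    for l in L:
        p,q=back(l[:2]),back(l[2:]);n=np.linalg.norm(q-p)
        v=(q-p)/n
        if n>.025 and abs(v[0])<.15: print(f,z,l.round(),p[:2].round(4),q[:2].round(4),round(n,3),"deg",round(np.degrees(np.arctan(-v[0]/v[1])),2))
E
```

```text
top0 0.015 [377. 186. 368. 186.] [ 0.5697 -0.2319] [ 0.5683 -0.2062] 0.026 deg 3.29
top0 0.015 [327. 157. 339. 157.] [ 0.6567 -0.088 ] [ 0.6569 -0.1247] 0.037 deg 0.32
top0 0.015 [303. 185. 347. 185.] [ 0.5738 -0.0164] [ 0.5746 -0.1445] 0.128 deg 0.36
top0 0.015 [386. 180. 373. 180.] [ 0.5866 -0.2581] [ 0.5865 -0.2215] 0.037 deg 0.16
top0 0.015 [327. 180. 309. 181.] [ 0.5875 -0.0862] [ 0.5858 -0.0349] 0.051 deg 1.87
top0 0.015 [324. 169. 308. 171.] [ 0.6214 -0.08  ] [ 0.6176 -0.032 ] 0.048 deg 4.48
top0 0.015 [309. 179. 327. 178.] [ 0.5933 -0.035 ] [ 0.596  -0.0866] 0.052 deg 2.95
top0 0.015 [383. 162. 368. 162.] [ 0.6404 -0.2528] [ 0.6396 -0.2086] 0.044 deg 1.02
t4 0.015 [347. 194. 356. 193.] [ 0.5465 -0.1441] [ 0.5483 -0.1692] 0.025 deg 3.99
t4 0.015 [361. 194. 369. 193.] [ 0.5473 -0.1835] [ 0.5492 -0.2095] 0.026 deg 4.21
t4 0.015 [327. 157. 338. 157.] [ 0.6561 -0.0877] [ 0.6574 -0.1211] 0.033 deg 2.29
t4 0.015 [313. 185. 347. 184.] [ 0.5735 -0.0455] [ 0.5748 -0.1445] 0.099 deg 0.78
t4 0.015 [327. 180. 316. 181.] [ 0.588  -0.0862] [ 0.586  -0.0531] 0.033 deg 3.52
t4 0.015 [324. 169
[... 2519 characters left out ...]
9 -0.0623] [ 0.565  -0.1511] 0.089 deg 2.64
w4 0.015 [335. 198. 335. 154.] [ 0.5639 -0.2013] [ 0.5613 -0.1563] 0.045 deg 3.27
w4 0.015 [338. 156. 337. 198.] [ 0.5644 -0.1574] [ 0.5661 -0.2012] 0.044 deg 2.24
w4 0.015 [373. 164. 378.  97.] [ 0.6011 -0.1643] [ 0.6015 -0.0952] 0.069 deg -0.32
w4 0.015 [426.  61. 424.  94.] [ 0.6531 -0.0499] [ 0.6515 -0.0866] 0.037 deg -2.56
w4 0.015 [419. 143. 415. 167.] [ 0.6503 -0.1383] [ 0.6482 -0.1637] 0.025 deg -4.8
w4 0.045 [366.  92. 366.  61.] [ 0.5806 -0.0943] [ 0.5793 -0.0654] 0.029 deg 2.49
w4 0.045 [373.  61. 372.  89.] [ 0.5859 -0.0646] [ 0.5868 -0.0914] 0.027 deg 1.89
w4 0.045 [401.  92. 401.  61.] [ 0.6144 -0.0905] [ 0.613  -0.0609] 0.03 deg 2.64
```

The crop shows the neck at px (390,171)–(389,199) and the near edge of the cork at (373–401,93). The board axis goes through (0.601,-0.063) at 92.5°, and the neck is at about (0.6055,-0.175).

```bash
python3 -m creep '[[0.6,0.5,0,-0.05,0.2],[1.2,1,0,-0.05,0.2],[1.8,1.4,0.3,-0.05,0.2],[2.12,1.62,0.8,-0.05,0.2],[2.12,1.62,1.1,-0.05,0.2]]';python3 -m creep '[[0,0,0,0,0.2],[0,0,0,0,0.2],[0,0,0,0,0.2]]'
python3 -c "
from h import *
s=status.observe();print(s['position'],s['tool_rot'],s['force'])"
```

```text
clock: 7.65
position: [0.6007, -0.0618, 0.1325]
tool_rot: [-3.14, -0.001, 1.617]
force: [0.4, -1.5, -3.3]
grip_width: 0.0293
finger_force: 40.7
clock: 8.02
position: [0.6008, -0.065, 0.1353]
tool_rot: [3.14, 0.0, 1.612]
force: [0.5, 0.3, -3.3]
grip_width: 0.0291
finger_force: 40.7
[ 0.6007506  -0.06504302  0.13533363] [3.14014341e+00 1.21312708e-04 1.61223653e+00] [ 0.45446319  0.29391607 -3.32422409]
```

```bash
python3 -m creep '[[0.03,0,0.3,0,0.2],[0.03,0,0.6,0,0.2],[0.03,0,0.82,0,0.2],[0.03,0,0.82,0,0.2]]';python3 -m creep '[[0,0,0.08,0,0.2],[0,0,0.16,0,0.2],[0,0,0.24,0,0.2],[0,0,0.24,0,0.2]]'
```

```text
clock: 8.52
position: [0.5997, -0.0627, 0.0837]
tool_rot: [-3.139, 0.0, 1.613]
force: [-0.2, -0.1, -3.1]
grip_width: 0.0296
finger_force: 40.7
clock: 9.02
position: [0.6002, -0.0626, 0.0704]
tool_rot: [-3.141, -0.0, 1.613]
force: [-0.5, -0.6, -1.8]
grip_width: 0.0293
finger_force: 40.7
```

```bash
python3 - <<'E'
from h import *
t=grab_frame("top");q=grab_frame("side");w=grab_frame("wrist");cv2.imwrite("pics/s5r.png",q)
f=lambda i,a:cv2.resize(i[a[1]:a[3],a[0]:a[2]],(390,290),interpolation=cv2.INTER_CUBIC)
cv2.imwrite("pics/m5.png",np.vstack([np.hstack([f(q,(225,130,305,190)),f(t,(290,130,400,212))]),np.hstack([f(w,(140,40,440,263)),f(t,(330,140,390,185))])]))
E
```

```text
(no output)
```

View pics/m5.png

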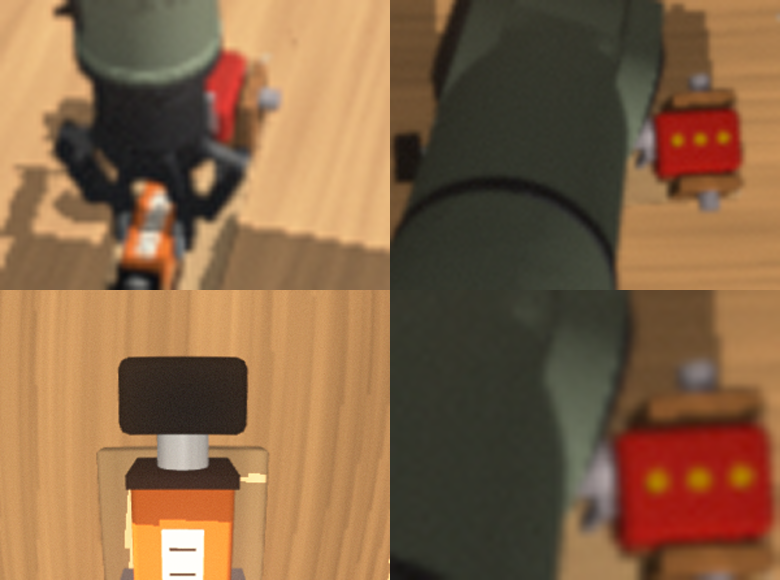

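The claw has gone down past the neck dowel without any contact force, and the plate is centred between the shoulders and the head. I'm lowering it to the cork.

```bash
python3 -m creep '[[0,0,0.08,0,0.2],[0,0,0.16,0,0.2],[0,0,0.2,0,0.2],[0,0,0.2,0,0.2]]';python3 -m creep '[[0,0,0.03,0,0.2],[0,0,0.03,0,0.2]]'
```

```text
clock: 9.68
position: [0.6002, -0.0627, 0.0584]
tool_rot: [-3.141, 0.0, 1.613]
force: [-1.0, -0.1, -2.6]
grip_width: 0.0292
finger_force: 40.7
clock: 9.93
position: [0.6003, -0.0627, 0.0568]
tool_rot: [-3.142, 0.0, 1.613]
force: [-0.5, -0.1, -2.2]
grip_width: 0.0296
finger_force: 40.7
```

```bash
python3 -m creep '[[0,0,0.025,0,0.2],[0,0,0.025,0,0.2],[0,0,0.025,0,0.2]]';python3 -m creep '[[0,0,0.025,0,0.2],[0,0,0.025,0,0.2],[0,0,0.025,0,0.2]]'
```

```text
clock: 10.3
position: [0.6005, -0.0626, 0.0561]
tool_rot: [3.141, -0.0, 1.613]
force: [-4.5, 1.5, 11.2]
grip_width: 0.0297
finger_force: 42.7
clock: 10.68
position: [0.6005, -0.0626, 0.0561]
tool_rot: [3.141, -0.001, 1.613]
force: [-14.4, 3.3, 40.3]
grip_width: 0.0296
finger_force: 46.5
```

```bash
python3 -m creep '[[0,0,-0.03,0,0.2],[0,0,-0.03,0,0.2],[0,0,-0.03,0,0.35],[0,0,-0.03,0,0.7],[0,0,-0.03,0,0.9]]';python3 -m creep '[[0,0,0,0,0.9],[0,0,-0.8,0,0.9],[0,0,-1.2,0,0.9],[0.6,0,-1.2,0,0.9],[1.21,0,-1.2,0,0.9]]'
python3 -m creep '[[0,0,0,0,0.9],[0,0,0,0,0.9]]'
python3 - <<'E'
from h import *
s=status.observe();print(s["position"],s["tool_rot"],s["force"])
w=grab_frame("wrist");cv2.imwrite("pics/w6.png",w)
E
```

```text
clock: 11.3
position: [0.6004, -0.0626, 0.0556]
tool_rot: [-3.142, 0.0, 1.613]
force: [-0.5, -0.0, -0.1]
grip_width: 0.0656
finger_force: 0.0
clock: 11.92
position: [0.5974, 0.0106, 0.1281]
tool_rot: [3.141, -0.0, 1.612]
force: [1.3, 0.3, 0.5]
grip_width: 0.077
finger_force: 0.0
clock: 12.18
position: [0.5973, 0.0094, 0.1277]
tool_rot: [-3.142, 0.001, 1.613]
force: [0.1, -0.6, 0.1]
grip_width: 0.0765
finger_force: 0.0
[0.59729495 0.00938281 0.12770797] [-3.14158486e+00  5.08876673e-04  1.61298545e+00] [ 0.12623142 -0.58081628  0.13916697]
```

View pics/w6.png

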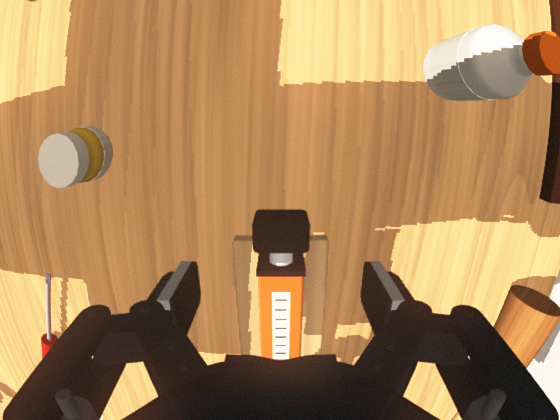

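```bash
python3 - <<'E'
from h import *
s=status.observe();R=Ro.from_euler("xyz",s["tool_rot"]).as_matrix()
for u in[(281,211),(281,239),(281,252),(253,230),(309,230),(281,265)]:
    print(u,(R.T@(wrist_bp(u,.075)-s["position"])*1000).round(1))
E
python3 -m creep '[[0.02,0,0.4,0,0.9],[0.02,0,0.9,0,0.9],[0.02,0,1.28,0,0.9],[0.02,0,1.28,0,0.9]]'
python3 -m creep '[[0,0,0,0,0.55],[0,0,0,0,0.35],[0,0,0,0,0.3],[0,0,0,0,0.3],[0,0,0,0,0.3]]' 60
```

```text
(281, 211) [16.6  0.  52.7]
(281, 239) [-1.4  0.  52.7]
(281, 252) [-10.2   0.   52.7]
(253, 230) [  4.5 -17.2  52.7]
(309, 230) [ 4.4 17.2 52.7]
(281, 265) [-19.4   0.   52.7]
clock: 12.72
position: [0.5964, 0.0099, 0.0497]
tool_rot: [-3.139, 0.001, 1.612]
force: [-0.2, -0.4, -0.4]
grip_width: 0.077
finger_force: 0.0
clock: 13.35
position: [0.5977, 0.0111, 0.0518]
tool_rot: [3.14, -0.0, 1.613]
force: [-1.5, -0.3, 8.5]
grip_width: 0.0351
finger_force: 61.5
```

```bash
python3 -m creep '[[0,0,-0.03,0,0.3],[0,0,-0.03,0,0.3]]';python3 -m creep '[[0.08,0,0,0,0.3],[0.16,0,0,0,0.3],[0.16,0,0,0,0.3],[0.16,0,0,0,0.3]]'
```

```text
clock: 13.6
position: [0.5972, 0.0112, 0.0529]
tool_rot: [3.141, -0.0, 1.613]
force: [-0.5, 0.6, -2.4]
grip_width: 0.0353
finger_force: 60.4
clock: 14.1
position: [0.5968, 0.0207, 0.0527]
tool_rot: [-3.142, 0.0, 1.613]
force: [-0.3, -0.0, -3.4]
grip_width: 0.0352
finger_force: 60.4
```

```bash
python3 -m creep '[[0.05,0,0.012,0,0.3],[0.1,0,0.012,0,0.3],[0.1,0,0.012,0,0.3]]';python3 -m creep '[[0.05,0,0,0,0.3],[0.1,0,0,0,0.3],[0.1,0,0,0,0.3]]';python3 -m creep '[[0.05,0,0,0,0.3],[0.1,0,0,0,0.3],[0.1,0,0,0,0.3]]'
```

```text
clock: 14.48
position: [0.5967, 0.0268, 0.0521]
tool_rot: [3.141, 0.0, 1.613]
force: [0.2, -1.6, -1.1]
grip_width: 0.0354
finger_force: 60.7
clock: 14.85
position: [0.5964, 0.0329, 0.0521]
tool_rot: [3.141, -0.0, 1.613]
force: [0.5, -2.6, 0.8]
grip_width: 0.0352
finger_force: 60.8
clock: 15.22
position: [0.5961, 0.0389, 0.052]
tool_rot: [3.142, -0.0, 1.613]
force: [1.0, -4.2, 1.4]
grip_width: 0.0352
finger_force: 60.8
```

```bash
python3 -m creep '[[0.07,0,0,0,0.3],[0.14,0,0,0,0.3],[0.21,0,0,0,0.3],[0.21,0,0,0,0.3]]';python3 -m creep '[[0.06,0,0,0,0.3],[0.12,0,0,0,0.3],[0.16,0,0,0,0.3],[0.16,0,0,0,0.3],[0.16,0,0,0,0.3]]'
python3 - <<'E'
from h import *
w=grab_frame("wrist");t=grab_frame("top");q=grab_frame("side");cv2.imwrite("pics/w7.png",w);cv2.imwrite("pics/t7.png",t);cv2.imwrite("pics/q7.png",q)
f=lambda i,a,s:cv2.resize(i[a[1]:a[3],a[0]:a[2]],s,interpolation=cv2.INTER_CUBIC)
cv2.imwrite("pics/m7.png",np.hstack([f(w,(200,190,360,350),(400,560)),np.vstack([f(t,(285,140,395,216),(390,280)),f(q,(230,140,310,197),(390,280))])]))
E
```

```text
clock: 15.72
position: [0.5956, 0.0511, 0.052]
tool_rot: [3.141, 0.0, 1.613]
force: [0.8, -5.9, 0.5]
grip_width: 0.0352
finger_force: 60.8
clock: 16.35
position: [0.5952, 0.0601, 0.052]
tool_rot: [3.141, 0.001, 1.613]
force: [0.6, -7.0, -0.2]
grip_width: 0.0353
finger_force: 60.7
```

View pics/m7.png

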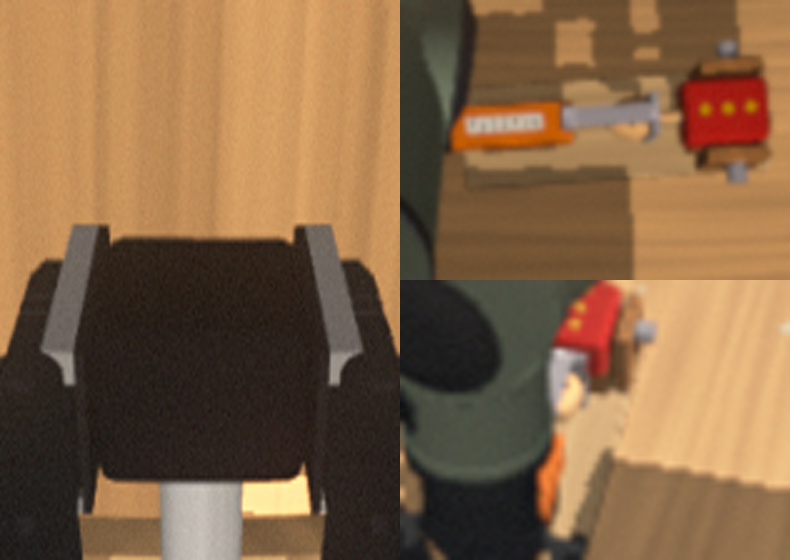

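```bash
python3 - <<'E'
from h import *
s=status.observe();R=Ro.from_euler("xyz",s["tool_rot"]).as_matrix()
f=[]
for i in range(6):
    grab_frame("top");f.append(status.observe()["force"][1])
print("Fy",np.round(f,2))
print("claw far face",bp("top",(357.5,171),.089),"body end",bp("top",(332.1,174),.075),"rest pts earlier origin y -.0596, torso shoulder edge", bp("top",(285+(682-400)/3.545,170),.078))
for r in(257,258,259): print("handle far edge tool x",(R.T@(wrist_bp((280,r),.0765)-s["position"])*1000).round(1))
print("near bottom edge",(R.T@(wrist_bp((280,327),.046)-s["position"])*1000).round(1))
E
```

```text
Fy [-7.45 -8.06 -7.88 -7.62 -7.9  -6.9 ]
claw far face [ 0.60181637 -0.16339092  0.089     ] body end [ 0.59680942 -0.09470439  0.075     ] rest pts earlier origin y -.0596, torso shoulder edge [ 0.60613617 -0.18510969  0.078     ]
handle far edge tool x [ 21.8  -0.5 -24.5]
handle far edge tool x [ 21.4  -0.5 -24.5]
handle far edge tool x [ 21.   -0.5 -24.5]
near bottom edge [-33.6  -0.6   6. ]
```

```bash
python3 -m creep '[[0.06,0,0,0,0.3],[0.12,0,0,0,0.3],[0.17,0,0,0,0.3],[0.17,0,0,0,0.3],[0.17,0,0,0,0.3]]'
python3 - <<'E'
from h import *
f=[]
for i in range(8):
    t=grab_frame("top");q=grab_frame("side");f.append(status.observe()["force"][1])
print("Fy",np.round(f,2),status.observe()["position"])
cv2.imwrite("pics/t8.png",t);cv2.imwrite("pics/q8.png",q)
cv2.imwrite("pics/m8.png",np.vstack([cv2.resize(t[130:220,270:400],(650,300),interpolation=cv2.INTER_CUBIC),cv2.resize(q[140:220,210:320],(412,300),interpolation=cv2.INTER_CUBIC)[:, :].copy() if False else cv2.resize(q[150:220,210:320],(650,300),interpolation=cv2.INTER_CUBIC)]))
E
```

```text
clock: 17.42
position: [0.5948, 0.07, 0.052]
tool_rot: [3.141, 0.001, 1.612]
force: [1.9, -9.1, 0.2]
grip_width: 0.035
finger_force: 60.7
Fy [-8.67 -9.63 -8.91 -9.5  -9.11 -8.97 -8.43 -8.94] [0.59475932 0.06996464 0.05197654]
```

View pics/m8.png

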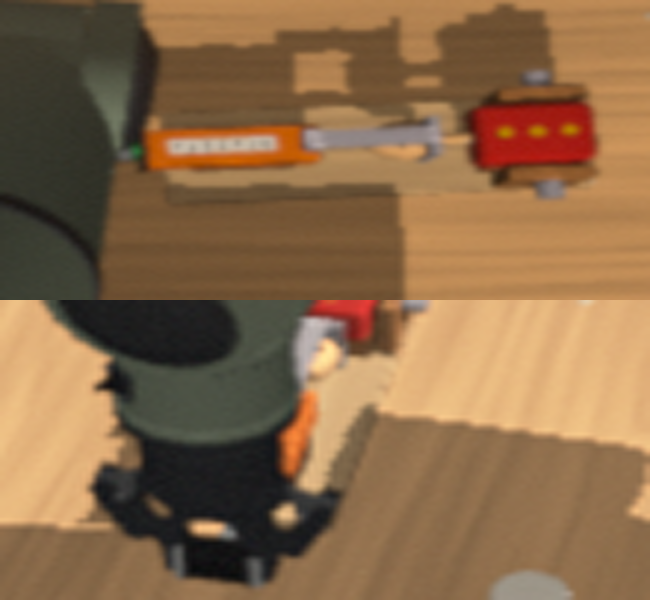

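The green band shows at the gauge's mouth (crop (137,152)) with no red, and the claw is on the head. I'm nudging 1 mm further and holding.

```bash
python3 -m creep '[[0.02,0,0,0,0.3],[0.02,0,0,0,0.3],[0.02,0,0,0,0.3],[0.02,0,0,0,0.3],[0.02,0,0,0,0.3]]'; python3 -m creep '[[0,0,0,0,0.3],[0,0,0,0,0.3],[0,0,0,0,0.3],[0,0,0,0,0.3],[0,0,0,0,0.3]]'; python3 -m creep '[[0,0,0,0,0.3],[0,0,0,0,0.3],[0,0,0,0,0.3],[0,0,0,0,0.3],[0,0,0,0,0.3]]'
python3 - <<'E'
from h import *
t=grab_frame("top");cv2.imwrite("pics/t9.png",t);c=t[150:175,285:305].astype(int);B,G,R=c[...,0],c[...,1],c[...,2]
print("green",np.sum((G>R+25)&(G>B+15)),"red left of mouth",np.sum((R>G+70)&(R>B+70)&(G<60)), status.observe()["position"],status.observe()["force"])
E
```

```text
clock: 18.85
position: [0.5948, 0.0711, 0.052]
tool_rot: [3.141, 0.001, 1.612]
force: [1.1, -9.4, 0.5]
grip_width: 0.035
finger_force: 60.6
clock: 19.48
position: [0.5947, 0.0711, 0.052]
tool_rot: [3.142, 0.001, 1.612]
force: [1.4, -8.7, 0.3]
grip_width: 0.0354
finger_force: 60.6
clock: 20.1
position: [0.5947, 0.0711, 0.052]
tool_rot: [3.141, 0.001, 1.612]
force: [1.1, -9.2, 0.2]
grip_width: 0.0349
finger_force: 60.6
green 3 red left of mouth 0 [0.59472186 0.07114919 0.05196616] [ 1.73300243 -9.50960198 -0.18822702]
```

```bash
python3 -m creep '[[-0.08,0,0,0,0.3],[-0.16,0,0,0,0.3],[-0.24,0,0,0,0.3],[-0.32,0,0,0,0.3],[-0.4,0,0,0,0.3]]'; python3 -m creep '[[-0.08,0,0,0,0.3],[-0.16,0,0,0,0.3],[-0.24,0,0,0,0.3],[-0.32,0,0,0,0.3],[-0.36,0,0,0,0.3]]'; python3 -m creep '[[-0.04,0,0,0,0.3],[-0.08,0,0,0,0.3],[-0.1,0,0,0,0.3],[-0.1,0,0,0,0.3]]'
```

```text
clock: 20.78
position: [0.5957, 0.0477, 0.052]
tool_rot: [3.142, 0.0, 1.613]
force: [1.0, -5.1, 1.4]
grip_width: 0.035
finger_force: 60.8
clock: 21.4
position: [0.5966, 0.0265, 0.052]
tool_rot: [-3.142, -0.0, 1.613]
force: [-1.0, -2.0, 2.5]
grip_width: 0.0353
finger_force: 60.9
clock: 21.9
position: [0.597, 0.021, 0.052]
tool_rot: [3.141, -0.0, 1.613]
force: [0.0, 2.9, 3.3]
grip_width: 0.0355
finger_force: 61.1
```

```bash
python3 -m creep '[[-0.04,0,0,0,0.3],[-0.07,0,0,0,0.3],[-0.07,0,0,0,0.3]]'; python3 -m creep '[[0.01,0,-0.01,0,0.3],[0.01,0,-0.01,0,0.4],[0.01,0,-0.01,0,0.6],[0.01,0,-0.01,0,0.9],[0.01,0,-0.01,0,0.9]]';python3 -m creep '[[0,0,0,0,0.9],[0,0,-0.6,0,0.9],[0,0,-1.4,0,0.9],[0.8,0,-1.6,0,0.9],[1.6,0,-1.6,0,0.9]]';python3 -m creep '[[0.8,0,-0.5,0,0.9],[1.5,0,-0.5,0,0.9],[1.5,0,-0.5,0,0.9]]'
python3 - <<'E'
from h import *
t=grab_frame("top");q=grab_frame("side");w=grab_frame("wrist")
f=lambda i,a:cv2.resize(i[a[1]:a[3],a[0]:a[2]],(390,290),interpolation=cv2.INTER_CUBIC)
cv2.imwrite("pics/m10.png",np.vstack([np.hstack([f(q,(225,130,305,190)),f(t,(290,130,400,212))]),np.hstack([f(w,(0,0,560,420)),f(t,(0,0,560,420))])]))
E
```

```text
clock: 22.28
position: [0.597, 0.0161, 0.052]
tool_rot: [3.142, 0.0, 1.613]
force: [-0.1, 0.8, 2.7]
grip_width: 0.0351
finger_force: 61.1
clock: 22.9
position: [0.597, 0.0171, 0.0526]
tool_rot: [3.142, 0.0, 1.613]
force: [-0.2, -1.0, 0.4]
grip_width: 0.0773
finger_force: 0.0
clock: 23.52
position: [0.5935, 0.1141, 0.15]
tool_rot: [3.139, -0.001, 1.612]
force: [0.2, 1.1, 0.5]
grip_width: 0.0765
finger_force: 0.0
clock: 23.9
position: [0.5884, 0.2069, 0.1784]
tool_rot: [-3.141, -0.001, 1.618]
force: [-1.0, -0.8, -0.3]
grip_width: 0.0767
finger_force: 0.0
```

View pics/m10.png

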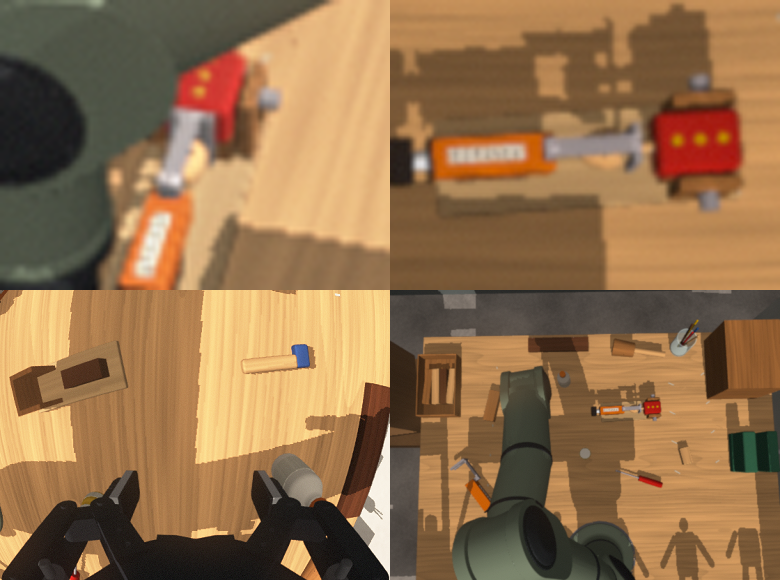

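The gauge lies on the rest with its claw over the neck. The handle is home with about 12 mm of rod showing, the arm is clear, and the bystanders are in place. Handing in.

```bash
python3 -m creep '[[0,0,0,0,0.9],[0,0,0,0,0.9]]'; python3 -c "
from workcell import bot
print(bot.job_done())"
```

```text
clock: 24.3
position: [0.5893, 0.2021, 0.1786]
tool_rot: [-3.142, 0.0, 1.612]
force: [1.0, 0.3, 1.0]
grip_width: 0.0766
finger_force: 0.0
the job is handed in; nothing more can be done
None
```

I handed the job in at 24.3 s, with no verdict returned: I held the neck at a pull of about 44 mm (green showing, no red) for over two seconds, then eased the handle home. The gauge was left lying on the rest with its claw over the neck, an estimated 6–9 mm from its middle.

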